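# Pack the green carton and snap the order case shut

### The job

Put the green carton into the open blue order case, then swing the white lid over and press its orange front edge down until it snaps home and stays shut. Stop pushing as soon as it has snapped: do not lean on the lid. Leave the white carton with the red disc where it stands.

Things in the scene. Friction and masses are not known exactly. Their poses are not given: they have to be found in the camera images.
- green_carton_mid (a point): The carton to pack: a rigid green box with a white band round it, 80 mm long (its x axis), 45 mm wide (its y axis) and 60 mm high, 70 to 170 g, standing on the bench. The point is its centre, 30 mm above its underside. Grasp it across the 45 mm width.
- red_carton_mid (a point): A bystander: a white carton of the same size (80 x 45 x 60 mm; x along its length) with a red disc on its top and sides. The point is its centre, 30 mm up. It is to stay where it is.
- case: Blue open case fixed to the bench, 150 mm deep (its x), 190 mm wide (its y), 90 mm high, walls 4 mm, floor 5 mm; inside 142 x 182 mm. Origin: centre of its underside, at bench height; z up. The front with the catch faces its own -x. The lid's hinge line runs along its y at x = +78 mm, z = 98 mm. A black seal bead stands 11 mm above the front rim.
- case_lid (a joint): Lid angle, rad: 0 shut (level), 1.57 upright, 1.85 at its stop, leaning to the case's +x; starts at 1.57 to 1.78. White plate 204 mm wide, 6 mm thick, 165 mm long from the hinge: upright, its edge is 263 mm above the bench. It stays put within 0.3 rad of upright; pulled farther forward it falls and rests on the catch at about 0.1 rad (edge 16 mm short of shut).
- lid_press (a point): Where to press: orange patch, 60 mm wide and 22 mm deep, in the middle of the lid's front edge, 153 mm from the hinge; the point is on its top, 104 mm above the bench when shut. Pushed down from the catch it meets a peak of about 8 N, then drops and stays shut (0 to 0.03 rad). Beyond, a springy seal gives 2 N per mm; 7 mm below shut (-0.05 rad) is too far.
Things that resemble listed ones, but are neither listed nor needed, are in the scene too. What is shaped like the part that bears green_carton_mid but pink or purple is not meant.

How it is judged:
On the way:
1. the green carton lies in the case, let go, with the lid still open (x of green_carton_mid in the frame of case between -0.07 and 0.07 m and y of green_carton_mid in the frame of case between -0.09 and 0.09 m and z of green_carton_mid in the frame of case between 0.01 and 0.06 m and contact force between the fingers and green_carton below 0.05 N and linear speed of green_carton below 0.03 m/s and value of joint case_lid above 0.3 rad), for 0.2 s.
At the end, for the whole second after the job is handed in: The green carton is inside the case, at rest and released (its centre within the inner walls and less than 60 mm above the bench), and the lid is snapped shut: its angle between -0.03 and 0.05 rad with nothing pressing on it (x of green_carton_mid in the frame of case between -0.07 and 0.07 m and y of green_carton_mid in the frame of case between -0.09 and 0.09 m and z of green_carton_mid in the frame of case between 0.01 and 0.06 m and contact force between the fingers and green_carton below 0.05 N and linear speed of green_carton below 0.03 m/s and value of joint case_lid between -0.03 and 0.05 rad); the robot touches nothing.
It fails at once if the lid is leaned on: pressed more than about 7 mm below shut at its front edge (angle below -0.05 rad) (value of joint case_lid below -0.05 rad).
It fails at once if the white carton with the red disc is moved by more than 30 mm (distance of red_carton_mid from where it was at the start of the episode above 0.03 m).
It also fails if it takes over 61 s, if anything falls off the work surface, if the arm or the gripper's body presses on something with over 40 N, if the wrist force passes 120 N, or if a joint passes its speed limit or range.

### The arm

A 6-joint arm with a two-finger parallel gripper is mounted at the origin on the work surface. World frame = base frame: x ahead of the robot, y to its left, z up, the work surface at z = 0. Lengths are in m, angles in rad, forces in N, time in s.
With the tool pointing down it reaches from about 0.35 to 0.975 m from the base axis. Payload 4.9 kg.
Tool frame: the origin (TCP) lies at the very end of the fingers, on their centre line; the grasp point (between the pads) lies 19 mm behind it; z points along the fingers, y is the line along which they close (so a half turn about z gives the same grasp; the last joint's range is limited). The gripper opens to 85 mm and grips with 20 to 120 N. Pads are 22 mm wide; open, the fingers measure 114 mm over their backs; the gripper's body (76 mm by 85 mm) begins 54 mm behind the grasp point. The pads swing forward as they close: fully open they stand 13 mm farther back than shut.
Start: joints at [-1.236, 0.053, 1.613, -0, 1.476, -0.119], TCP at [0.274, -0.562, 0.231] pointing down, gripper open.
Joint ranges: [-3.01, 3.01], [-1.01, 2.22], [0.06, 2.58], [-1.02, 4.17], [0.09, 2.62], [-3.14, 3.14]. Speed limits (rad/s): [2.57, 2.57, 3.14, 3.14, 3.14, 3.14].

### API

Orientations are given as a rotation vector (axis times angle).
In Python, from station import ctrl gives the robot as it stands. The module is installed in compiled form; this text tells all that it offers.
- The arm moves only by the tool jog_arm, never from a script. Its argument "steps" is a list of rows, each an object with "delta_rot": the turn, a rotation vector about the tool's x, y, z in degrees, a list of three; "linear": the shift along the tool's x, y, z in m, a list of three; "grip": the finger opening in m, from 0 to 0.0854. In form: [{"delta_rot": [rx, ry, rz], "linear": [x, y, z], "grip": grip}, ...]. A call has 1 to 10 rows; each row shifts and turns the commanded pose from where the row before left it, along the tool's axes as they then stand; what a row does not reach is not made up. A row lasts 1/10 s, in which the tool goes at most 50 mm and 8.59 degrees, less where a joint would pass 70% of its speed; a pose out of reach is approached as far as the arm can. A call with a gripper value outside its range is refused whole. The fingers move at their own pace and stop on an object; "newtons" is the grip in N (left out, the last holds). Time passes only in rows, so rows that do not move let the fingers close. It gives the time, the measured TCP pose, the force, the opening and the grip force at its end, in the units of the state.
- ctrl.get_obs(): the state, without advancing time (a new reading comes with each control period).
- ctrl.get_image(name): name is "side" or "top"; returns (picture, depth): 420x560x3 uint8, red, green, blue; 420x560 float32, m along the optical axis (not along the pixel's ray), 0 where there is no reading.
- ctrl.camera_info(name): a dict with "camera_matrix" (3x3 intrinsics, pixels), "R" (3x3) and "t" (3): a world point X has camera coordinates R X + t. Camera axes: x right, y down, z forward; pixel columns grow to the right and rows downward; lengths in m; the calibration is good to about 2 mm. A picture is of the moment at which its call begins. camera_info takes no time and is no camera call.
- ctrl.finish_job(): hands the job in; it is judged then, once.
The state is a dict: "t": time; "q": joint angles; "dq": joint speeds; "effort": joint torques, N m; "tool_pos": TCP position; "tool_rot": TCP orientation; "contact_force": force on the tool from outside, world axes, zero at the start; "wrist_torque": the same for the moment, N m; "opening": finger opening in m; "grip_force": force on a finger pad.
Only numpy, scipy, OpenCV 4.12 (cv2) and the standard library are available. Lean on these libraries where they do the work, as an engineer would, in place of code of your own. Each camera call takes 0.05 s, during which the arm holds its last target. There are 200 camera calls.

## Working session

There is one attempt and no reset: what is moved stays moved. The work goes in short steps, Python scripts to look and compute and a tool call to move; the robot and the scene stay as the last step left them, time stands still between calls to the robot, and variables do not carry over. Pictures are saved under pics/ and viewed, at most 10 in all, crops included, and the job is handed in when it is done.

Besides the shell and the picture viewer there is one more tool, called as name(argument=value, ...) on one line, values as JSON. jog_arm: Moves the arm, as the interface text tells. Its arguments: {"type":"object","properties":{"steps":{"type":"array"},"newtons":{"type":"number"}},"required":["steps"]}

```bash
mkdir -p pics
python3 - <<'E'
from station import ctrl
import cv2,numpy as np
o=ctrl.get_obs();print(o)
for n in("side","top"):
    im,d=ctrl.get_image(n);c=ctrl.camera_info(n)
    cv2.imwrite(f"pics/{n}0.png",im[:,:,::-1]);np.savez(f"pics/{n}0.npz",im=im,d=d)
    R=np.array(c['R']);print(n,c,"pos",-R.T@np.array(c['t']))
a=cv2.imread("pics/side0.png");b=cv2.imread("pics/top0.png")
E
```

```text
{'t': 0.0, 'q': array([-1.23600050e+00,  5.33435040e-02,  1.61426542e+00,  3.73987489e-06,
        1.47599838e+00, -1.18961767e-01]), 'dq': array([ 3.67039132e-04,  7.83669927e-04,  6.95535669e-04,  7.83395667e-04,
       -3.51583231e-05, -4.12639158e-04]), 'effort': array([ 1.01188627e-03, -3.93680227e+01, -3.70177031e+01, -9.69755843e-05,
        7.00879682e-03, -1.17022518e-05]), 'tool_pos': array([ 0.27378715, -0.56116254,  0.23008836]), 'tool_rot': array([-3.05913185e+00, -7.06210537e-01,  3.34825685e-04]), 'contact_force': array([ 0.06516371, -0.89426549, -0.07417913]), 'wrist_torque': array([ 0.007141  ,  0.00952777, -0.05626741]), 'grip_force': 0.0, 'opening': 0.08546187460831844}
side {'camera_matrix': array([[386.24582364,   0.        , 278.60973139],
       [  0.        , 386.24582364, 205.20186873],
       [  0.        ,   0.        ,   1.        ]]), 'R': array([[-0.97313718, -0.22933897, -0.02019047],
       [-0.14512748,  0.67915244, -0.71950676],
       [ 0.17872335, -0.69724859, -0.69419188]]), 't': array([0.52379228, 0.16681172, 0.66805122])} pos [0.41453436 0.47263317 0.5943535 ]
top {'camera_matrix': array([[533.13998699,   0.        , 272.9351647 ],
       [  0.        , 533.13998699, 213.26643478],
       [  0.        ,   0.        ,   1.        ]]), 'R': array([[ 0.01261976, -0.99976943, -0.01737304],
       [-0.99452163, -0.01074671, -0.10397706],
       [ 0.10376639,  0.01859003, -0.99442795]]), 't': array([-0.0544976 ,  0.53004818,  1.10105371])} pos [ 0.41357976 -0.06925738  1.14908464]
```

View pics/side0.png

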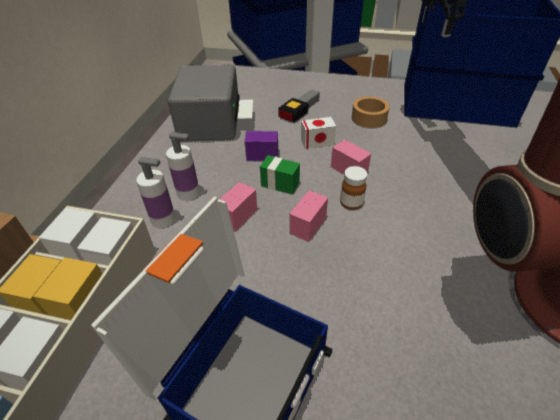

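View pics/top0.png

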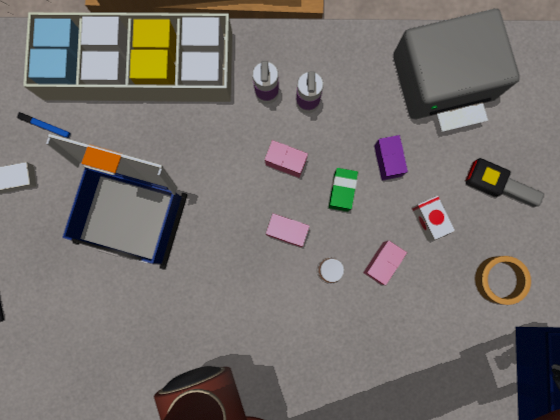

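Top view: green carton is at (344,189), the case at about (125,215) with its lid open to the far side and the orange patch at (101,160), and the red-disc carton at (436,217). The side view shows the same layout. Next I'll measure from the point cloud.

```bash
cat > h.py <<'E'
from station import ctrl
import cv2,numpy as np
def cloud(n,im=None,d=None):
    if im is None: im,d=ctrl.get_image(n)
    c=ctrl.camera_info(n);K=c['camera_matrix']
    v,u=np.mgrid[:420,:560]
    P=np.stack([(u-K[0,2])/K[0,0]*d,(v-K[1,2])/K[1,1]*d,d],-1)
    W=(P-c['t'])@c['R']; W[d==0]=np.nan
    return im,cv2.cvtColor(im,cv2.COLOR_RGB2HSV),W
def rect(xy):
    (c,s,a)=cv2.minAreaRect((xy*1000).astype(np.float32)); return np.round(c,1),np.round(s,1),round(a,1)
def mask(h,lo,hi): return cv2.inRange(h,lo,hi)>0
E
python3 - <<'E'
from h import *
for n in("top","side"):
    f=np.load(f"pics/{n}0.npz");im,h,W=cloud(n,f['im'],f['d'])
    z=W[...,2]
    v,u=np.mgrid[:420,:560]
    win=(abs(u-344)<40)&(abs(v-189)<40) if n=="top" else (abs(u-280)<30)&(abs(v-172)<25)
    m=win&(z>.052)&(z<.068)
    print(n,"green",rect(W[m][:,:2]),np.median(z[m]),m.sum())
    win=(u<210)&(v<280)&(v>150) if n=="top" else (v>270)&(u>140)&(u<350)
    b=mask(h,(105,100,20),(130,255,255))&win
    m=b&(z>.08)&(z<.096)
    print("case rim",rect(W[m][:,:2]),m.sum())
    o=mask(h,(5,200,120),(16,255,255))&(z>.2)&(u<220)&(v>100)
    print("orange",rect(W[o][:,:2]),W[o].mean(0),o.sum())
    w=(u<210)&(v<280)&(z>.12)&(z<.3) if n=="top" else (z>.12)&(z<.3)&(u>80)&(u<260)&(v>190)
    p=W[w&(h[...,1]<60)]; c=p.mean(0); s=np.linalg.svd(p-c,full_matrices=False)[2]; print("lid",c,s[2],len(p), p.max(0))
E
```

```text
top green (array([ 580.5, -195. ]), array([156.3, 170.2]), 3.5) 0.06081916982714992 936
case rim (array([521.1, 260.1]), array([191.2, 153.4]), 74.9) 754
orange (array([595.1, 240.5]), array([59.9, 30.8]), 74.8) [0.59491723 0.24018081 0.26462802] 614
lid [0.60138796 0.23801765 0.21242914] [-0.96378065  0.25156302  0.08856016] 1824 [0.63888968 0.3427088  0.26738573]
side green (array([ 565.9, -159.1]), array([121.9, 131.5]), 7.0) 0.05953473114618102 599
case rim (array([520.1, 261.5]), array([190.8, 157.2]), 74.9) 2211
orange (array([592.2, 242.8]), array([59.2, 31. ]), 74.4) [0.59211208 0.24404842 0.26398815] 1101
lid [0.60322194 0.2535865  0.19769529] [ 0.96279256 -0.26091274 -0.07039194] 11603 [0.63725952 0.34307887 0.26414491]
```

Run:
```python
from h import *
for n in("top","side"):
    f=np.load(f"pics/{n}0.npz");im,h,W=cloud(n,f['im'],f['d'])
    z=W[...,2]
    g=mask(h,(50,120,40),(80,255,255)).astype(np.uint8)
    k,L,S,C=cv2.connectedComponentsWithStats(g)
    v,u=np.mgrid[:420,:560]; c0=(344,189) if n=="top" else (280,175)
    ids=[i for i in range(1,k) if S[i,4]>30 and np.hypot(*(C[i]-c0))<40]
    hull=cv2.convexHull(np.argwhere(np.isin(L,ids))[:,::-1].astype(np.int32))
    M=np.zeros((420,560),np.uint8);cv2.fillConvexPoly(M,hull,1)
    m=(M>0)&(z>.056)&(z<.066)
    print(n,rect(W[m][:,:2]),m.sum())
o=ctrl.get_obs();import scipy.spatial.transform as s
R=s.Rotation.from_rotvec(o['tool_rot']).as_matrix();print(R.round(3))
```

```text
top (array([ 580.9, -193.1]), array([45.4, 80.1]), 80.0) 846
side (array([ 580.4, -191.8]), array([48.7, 80.2]), 79.2) 487
[[ 0.899  0.438 -0.001]
 [ 0.438 -0.899  0.002]
 [ 0.    -0.002 -1.   ]]
```

jog_arm(steps=[{"delta_rot": [0, 0, 7.2], "linear": [0, 0, 0], "grip": 0.085}, {"delta_rot": [0, 0, 7.2], "linear": [0, 0, 0], "grip": 0.085}, {"delta_rot": [0, 0, 7.2], "linear": [0, 0, 0], "grip": 0.085}, {"delta_rot": [0, 0, 7.2], "linear": [0, 0, 0], "grip": 0.085}, {"delta_rot": [0, 0, 7.2], "linear": [0, 0, 0], "grip": 0.085}, {"delta_rot": [0, 0, 0], "linear": [0.012, -0.021, 0], "grip": 0.085}, {"delta_rot": [0, 0, 0], "linear": [0.012, -0.021, 0], "grip": 0.085}, {"delta_rot": [0, 0, 0], "linear": [0.012, -0.021, 0], "grip": 0.085}, {"delta_rot": [0, 0, 0], "linear": [0.012, -0.021, 0], "grip": 0.085}, {"delta_rot": [0, 0, 0], "linear": [0.012, -0.021, 0], "grip": 0.085}])

```text
t: 1.1
tool_pos: [0.3517, -0.4677, 0.2306]
tool_rot: [-3.129, 0.274, 0.001]
contact_force: [0.8, -1.0, 0.3]
opening: 0.085
grip_force: 0.0
```

jog_arm(steps=[{"delta_rot": [0, 0, 0], "linear": [0.012, -0.021, 0], "grip": 0.085}, {"delta_rot": [0, 0, 0], "linear": [0.012, -0.021, 0], "grip": 0.085}, {"delta_rot": [0, 0, 0], "linear": [0.012, -0.021, 0], "grip": 0.085}, {"delta_rot": [0, 0, 0], "linear": [0.012, -0.021, 0], "grip": 0.085}, {"delta_rot": [0, 0, 0], "linear": [0.012, -0.021, 0], "grip": 0.085}, {"delta_rot": [0, 0, 0], "linear": [0.012, -0.021, 0], "grip": 0.085}, {"delta_rot": [0, 0, 0], "linear": [0.012, -0.021, 0], "grip": 0.085}, {"delta_rot": [0, 0, 0], "linear": [0.012, -0.021, 0], "grip": 0.085}, {"delta_rot": [0, 0, 0], "linear": [0.012, -0.021, 0], "grip": 0.085}, {"delta_rot": [0, 0, 0], "linear": [0.012, -0.021, 0], "grip": 0.085}])

```text
t: 2.1
tool_pos: [0.5062, -0.2817, 0.2307]
tool_rot: [-3.129, 0.274, 0.001]
contact_force: [-0.8, -0.4, 0.1]
opening: 0.0849
grip_force: 0.0
```

jog_arm(steps=[{"delta_rot": [0, 0, 0], "linear": [0.012, -0.021, 0], "grip": 0.085}, {"delta_rot": [0, 0, 0], "linear": [0.012, -0.021, 0], "grip": 0.085}, {"delta_rot": [0, 0, 0], "linear": [0.012, -0.021, 0], "grip": 0.085}, {"delta_rot": [0, 0, 0], "linear": [0.012, -0.021, 0], "grip": 0.085}, {"delta_rot": [0, 0, 0], "linear": [0.012, -0.021, 0], "grip": 0.085}, {"delta_rot": [0, 0, 0], "linear": [0, 0, 0], "grip": 0.085}, {"delta_rot": [0, 0, 0], "linear": [0, 0, 0], "grip": 0.085}])

```text
t: 2.8
tool_pos: [0.583, -0.1896, 0.2307]
tool_rot: [3.13, -0.272, -0.002]
contact_force: [-0.3, -0.2, -0.3]
opening: 0.0849
grip_force: 0.0
```

```bash
cat > st.py <<'E'
from h import *
import sys
from scipy.spatial.transform import Rotation as Ro
np.set_printoptions(precision=4,suppress=True)
o=ctrl.get_obs();R=Ro.from_rotvec(o['tool_rot']).as_matrix()
print("t",o['t'],"pos",o['tool_pos'],"q",o['q'],"F",o['contact_force'],"open",o['opening'],o['grip_force'])
print("tool axes x,y,z:",R[:,0],R[:,1],R[:,2],"yaw_y",np.degrees(np.arctan2(R[1,1],R[0,1])))
if len(sys.argv)>3: print("tool shift to target",R.T@(np.array([float(a) for a in sys.argv[1:4]])-o['tool_pos']))
E
python3 st.py .5807 -.1927 .020
```

```text
t 2.8 pos [ 0.583  -0.1896  0.2307] q [-0.4354  0.0259  1.6415 -0.0005  1.4754  1.309 ] F [-0.275  -0.2374 -0.3244] open 0.08486147720483923 0.0
tool axes x,y,z: [ 0.985  -0.1727 -0.0013] [-0.1727 -0.985   0.0002] [-0.0013  0.     -1.    ] yaw_y -99.9450727047103
tool shift to target [-0.0014  0.0035  0.2107]
```

jog_arm(steps=[{"delta_rot": [0, 0, 0], "linear": [-0.001, 0.003, 0.03], "grip": 0.085}, {"delta_rot": [0, 0, 0], "linear": [0, 0, 0.03], "grip": 0.085}, {"delta_rot": [0, 0, 0], "linear": [0, 0, 0.03], "grip": 0.085}, {"delta_rot": [0, 0, 0], "linear": [0, 0, 0.03], "grip": 0.085}, {"delta_rot": [0, 0, 0], "linear": [0, 0, 0.025], "grip": 0.085}, {"delta_rot": [0, 0, 0], "linear": [0, 0, 0.02], "grip": 0.085}, {"delta_rot": [0, 0, 0], "linear": [0, 0, 0.02], "grip": 0.085}, {"delta_rot": [0, 0, 0], "linear": [0, 0, 0.015], "grip": 0.085}, {"delta_rot": [0, 0, 0], "linear": [0, 0, 0.01], "grip": 0.085}, {"delta_rot": [0, 0, 0], "linear": [0, 0, 0], "grip": 0.085}])

```text
t: 3.8
tool_pos: [0.5804, -0.1925, 0.0196]
tool_rot: [-3.129, 0.275, 0.005]
contact_force: [-0.2, -0.0, 0.4]
opening: 0.0853
grip_force: 0.0
```

jog_arm(steps=[{"delta_rot": [0, 0, 0], "linear": [0, 0, 0], "grip": 0.035}, {"delta_rot": [0, 0, 0], "linear": [0, 0, 0], "grip": 0.035}, {"delta_rot": [0, 0, 0], "linear": [0, 0, 0], "grip": 0.035}, {"delta_rot": [0, 0, 0], "linear": [0, 0, 0], "grip": 0.035}, {"delta_rot": [0, 0, 0], "linear": [0, 0, 0], "grip": 0.035}, {"delta_rot": [0, 0, 0], "linear": [0, 0, 0], "grip": 0.035}, {"delta_rot": [0, 0, 0], "linear": [0, 0, 0], "grip": 0.035}, {"delta_rot": [0, 0, 0], "linear": [0, 0, 0], "grip": 0.035}], newtons=30)

```text
t: 4.6
tool_pos: [0.5828, -0.193, 0.0227]
tool_rot: [3.129, -0.274, 0.004]
contact_force: [1.0, -0.4, 5.1]
opening: 0.0446
grip_force: 32.4
```

jog_arm(steps=[{"delta_rot": [0, 0, 0], "linear": [0, 0, -0.005], "grip": 0.035}, {"delta_rot": [0, 0, 0], "linear": [0, 0, -0.015], "grip": 0.035}, {"delta_rot": [0, 0, 0], "linear": [0, 0, -0.02], "grip": 0.035}, {"delta_rot": [0, 0, 0], "linear": [0, 0, -0.03], "grip": 0.035}, {"delta_rot": [0, 0, 0], "linear": [0, 0, -0.03], "grip": 0.035}, {"delta_rot": [0, 0, 0], "linear": [0, 0, -0.03], "grip": 0.035}, {"delta_rot": [0, 0, 0], "linear": [0, 0, -0.025], "grip": 0.035}, {"delta_rot": [0, 0, 0], "linear": [0, 0, -0.015], "grip": 0.035}, {"delta_rot": [0, 0, 2.5], "linear": [0, 0, 0], "grip": 0.035}, {"delta_rot": [0, 0, 2.5], "linear": [0, 0, 0], "grip": 0.035}])

```text
t: 5.6
tool_pos: [0.5817, -0.1925, 0.192]
tool_rot: [3.114, -0.413, 0.001]
contact_force: [0.2, -0.1, -0.9]
opening: 0.0448
grip_force: 31.7
```

```bash
python3 st.py .46 .05 .19
python3 - <<'E'
from h import *
im,h,W=cloud("side"); cv2.imwrite("pics/side1.png",im[:,:,::-1])
E
```

```text
t 5.6 pos [ 0.5817 -0.1925  0.192 ] q [-0.441   0.0503  1.6818  0.      1.4091  1.3933] F [ 0.1646 -0.0758 -0.8893] open 0.0448316669619957 31.71296775341034
tool axes x,y,z: [ 0.9655 -0.2605  0.0004] [-0.2605 -0.9655  0.0001] [ 0.0004 -0.0002 -1.    ] yaw_y -105.09837920703696
tool shift to target [-0.1806 -0.2024  0.0019]
```

View pics/side1.png

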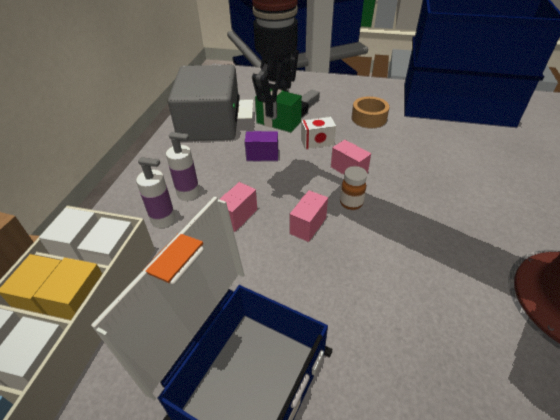

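The green carton is held in the gripper at about (287,110) and lifted clear. The lid is still open, and the other cartons haven't moved.

jog_arm(steps=[{"delta_rot": [0, 0, 0], "linear": [-0.009, -0.01, 0], "grip": 0.035}, {"delta_rot": [0, 0, 0], "linear": [-0.019, -0.021, 0], "grip": 0.035}, {"delta_rot": [0, 0, 0], "linear": [-0.019, -0.021, 0], "grip": 0.035}, {"delta_rot": [0, 0, 0], "linear": [-0.019, -0.021, 0], "grip": 0.035}, {"delta_rot": [0, 0, 0], "linear": [-0.019, -0.021, 0], "grip": 0.035}, {"delta_rot": [0, 0, 0], "linear": [-0.019, -0.021, 0], "grip": 0.035}, {"delta_rot": [0, 0, 0], "linear": [-0.019, -0.021, 0], "grip": 0.035}, {"delta_rot": [0, 0, 0], "linear": [-0.019, -0.021, 0], "grip": 0.035}, {"delta_rot": [0, 0, 0], "linear": [-0.019, -0.021, 0], "grip": 0.035}, {"delta_rot": [0, 0, 0], "linear": [-0.019, -0.024, 0], "grip": 0.035}])

```text
t: 6.65
tool_pos: [0.4585, 0.0505, 0.1907]
tool_rot: [-3.115, 0.409, 0.002]
contact_force: [-0.1, -0.2, -1.0]
opening: 0.0446
grip_force: 31.7
```

jog_arm(steps=[{"delta_rot": [0, 0, 0], "linear": [0, -0.022, 0], "grip": 0.035}, {"delta_rot": [0, 0, 0], "linear": [0, -0.022, 0], "grip": 0.035}, {"delta_rot": [0, 0, 0], "linear": [0, -0.022, 0], "grip": 0.035}, {"delta_rot": [0, 0, 0], "linear": [0, -0.022, 0], "grip": 0.035}, {"delta_rot": [0, 0, 0], "linear": [0, -0.022, 0], "grip": 0.035}, {"delta_rot": [0, 0, 0], "linear": [0, -0.022, 0], "grip": 0.035}, {"delta_rot": [0, 0, 0], "linear": [0, -0.022, 0], "grip": 0.035}, {"delta_rot": [0, 0, 0], "linear": [0, -0.022, 0], "grip": 0.035}, {"delta_rot": [0, 0, 0], "linear": [0, -0.022, 0], "grip": 0.035}, {"delta_rot": [0, 0, 0], "linear": [0, -0.022, 0], "grip": 0.035}])

```text
t: 7.65
tool_pos: [0.516, 0.2628, 0.1907]
tool_rot: [3.115, -0.408, -0.002]
contact_force: [0.7, 0.8, -1.7]
opening: 0.0449
grip_force: 31.7
```

```bash
python3 st.py .5206 .261 .029
python3 - <<'E'
from h import *
im,h,W=cloud("top"); cv2.imwrite("pics/top2.png",im[:,:,::-1])
E
```

```text
t 7.65 pos [0.516  0.2628 0.1907] q [ 0.3424 -0.0267  1.7616  0.0003  1.4083  2.1736] F [ 0.7275  0.8254 -1.7424] open 0.04493349473873391 31.7122220993042
tool axes x,y,z: [ 0.9663 -0.2574 -0.0015] [-0.2574 -0.9663  0.0007] [-0.0016 -0.0003 -1.    ] yaw_y -104.9181514867727
tool shift to target [0.0052 0.0004 0.1617]
```

View pics/top2.png

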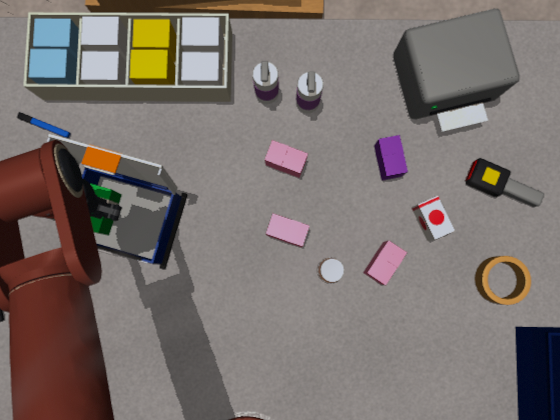

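Run:
```python
from h import *
im,h,W=cloud("side"); im2,h2,W2=cloud("top")
c,s=np.cos(np.radians(-15.1)),np.sin(np.radians(-15.1))
A=np.array([[c,s],[-s,c]])
for W in(W,W2):
    p=W.reshape(-1,3);p=p[~np.isnan(p[:,0])]
    q=np.c_[(p[:,:2]-[.5206,.261])@A.T,p[:,2]]
    q=q[(q[:,2]>.275)&(abs(q[:,1])<.2)&(q[:,2]<.75)]
    for z in np.arange(.275,.75,.05):
        m=q[(q[:,2]>z)&(q[:,2]<z+.05)]
        if len(m)>5: print(round(z,3),len(m),"x",m[:,0].min().round(3),np.percentile(m[:,0],99).round(3),"y",m[:,1].min().round(3),m[:,1].max().round(3))
```

```text
0.275 2043 x -0.043 0.006 y -0.063 0.072
0.325 3663 x -0.043 0.016 y -0.021 0.042
0.375 2530 x -0.042 0.012 y -0.012 0.041
0.425 13914 x -0.173 -0.005 y -0.076 0.074
0.475 50463 x -0.199 0.033 y -0.092 0.074
0.525 5107 x -0.183 -0.095 y -0.068 0.003
0.275 367 x -0.02 0.021 y -0.066 -0.012
0.325 262 x -0.04 0.031 y -0.036 0.005
0.375 30 x -0.04 -0.033 y -0.017 0.002
0.425 1477 x -0.101 0.058 y -0.127 0.018
0.475 7784 x -0.186 0.053 y -0.182 0.035
0.525 9822 x -0.241 -0.048 y -0.2 -0.027
0.575 3884 x -0.245 -0.177 y -0.2 -0.108
```

jog_arm(steps=[{"delta_rot": [0, 0, 0], "linear": [0, 0, 0.015], "grip": 0.035}, {"delta_rot": [0, 0, 0], "linear": [0, 0, 0.02], "grip": 0.035}, {"delta_rot": [0, 0, 0], "linear": [0, 0, 0.02], "grip": 0.035}, {"delta_rot": [0, 0, 0], "linear": [0, 0, 0.02], "grip": 0.035}, {"delta_rot": [0, 0, 0], "linear": [0, 0, 0.02], "grip": 0.035}, {"delta_rot": [0, 0, 0], "linear": [0, 0, 0.02], "grip": 0.035}, {"delta_rot": [0, 0, 0], "linear": [0, 0, 0.02], "grip": 0.035}, {"delta_rot": [0, 0, 0], "linear": [0, 0, 0.015], "grip": 0.035}, {"delta_rot": [0, 0, 0], "linear": [0, 0, 0.01], "grip": 0.035}, {"delta_rot": [0, 0, 0], "linear": [0, 0, 0], "grip": 0.035}])

```text
t: 8.8
tool_pos: [0.5158, 0.2609, 0.0294]
tool_rot: [3.113, -0.41, -0.004]
contact_force: [0.6, -0.7, -1.6]
opening: 0.0445
grip_force: 31.7
```

jog_arm(steps=[{"delta_rot": [0, 0, 0], "linear": [0, 0, 0], "grip": 0.085}, {"delta_rot": [0, 0, 0], "linear": [0, 0, 0], "grip": 0.085}, {"delta_rot": [0, 0, 0], "linear": [0, 0, 0], "grip": 0.085}, {"delta_rot": [0, 0, 0], "linear": [0, 0, 0], "grip": 0.085}, {"delta_rot": [0, 0, 0], "linear": [0, 0, 0], "grip": 0.085}, {"delta_rot": [0, 0, 0], "linear": [0, 0, 0], "grip": 0.085}, {"delta_rot": [0, 0, 0], "linear": [0, 0, -0.01], "grip": 0.085}, {"delta_rot": [0, 0, 0], "linear": [0, 0, -0.02], "grip": 0.085}, {"delta_rot": [0, 0, 0], "linear": [0, 0, -0.02], "grip": 0.085}, {"delta_rot": [0, 0, 0], "linear": [0, 0, -0.02], "grip": 0.085}])

```text
t: 9.8
tool_pos: [0.5172, 0.2617, 0.1028]
tool_rot: [-3.115, 0.41, -0.001]
contact_force: [0.5, -0.5, -0.1]
opening: 0.0851
grip_force: 0.0
```

jog_arm(steps=[{"delta_rot": [0, 0, 0], "linear": [0, 0, -0.024], "grip": 0.085}, {"delta_rot": [0, 0, 0], "linear": [0, 0, -0.024], "grip": 0.085}, {"delta_rot": [0, 0, 0], "linear": [0, 0, -0.024], "grip": 0.085}, {"delta_rot": [0, 0, 0], "linear": [0, 0, -0.024], "grip": 0.085}, {"delta_rot": [0, 0, 0], "linear": [0, 0, -0.024], "grip": 0.085}, {"delta_rot": [0, 0, 0], "linear": [0, 0, -0.024], "grip": 0.0}, {"delta_rot": [0, 0, 0], "linear": [0, 0, -0.024], "grip": 0.0}, {"delta_rot": [0, 0, 0], "linear": [0, 0, -0.024], "grip": 0.0}, {"delta_rot": [0, 0, 0], "linear": [0, 0, -0.024], "grip": 0.0}, {"delta_rot": [0, 0, 0], "linear": [0, 0, -0.024], "grip": 0.0}])

```text
t: 10.8
tool_pos: [0.5168, 0.2616, 0.3432]
tool_rot: [-3.114, 0.41, -0.001]
contact_force: [0.2, -0.5, 0.7]
opening: 0.0116
grip_force: 0.0
```

```bash
python3 st.py .67 .22 .34
python3 - <<'E'
from h import *
im,h,W=cloud("side"); cv2.imwrite("pics/side3.png",im[:,:,::-1])
E
```

```text
t 10.8 pos [0.5168 0.2616 0.3432] q [ 0.34   -0.0982  1.5777  0.      1.6613  2.1726] F [ 0.23   -0.5009  0.6739] open 0.011616108850696041 0.0
tool axes x,y,z: [ 0.9659 -0.2588  0.0006] [-0.2588 -0.9659 -0.0005] [ 0.0007  0.0003 -1.    ] yaw_y -104.99705471695196
tool shift to target [0.1587 0.0005 0.0033]
```

View pics/side3.png

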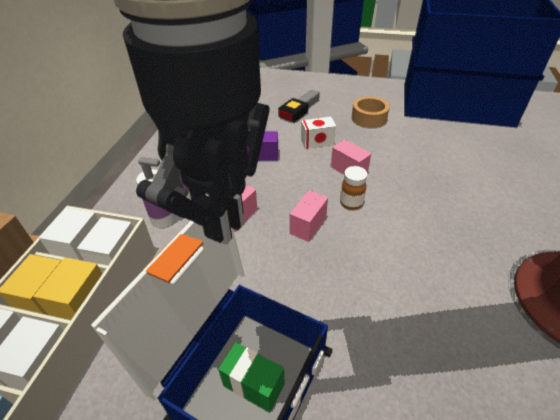

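jog_arm(steps=[{"delta_rot": [0, 0, 0], "linear": [0.02, 0, 0], "grip": 0.0}, {"delta_rot": [0, 0, 0], "linear": [0.02, 0, 0], "grip": 0.0}, {"delta_rot": [0, 0, 0], "linear": [0.02, 0, 0], "grip": 0.0}, {"delta_rot": [0, 0, 0], "linear": [0.02, 0, 0], "grip": 0.0}, {"delta_rot": [0, 0, 0], "linear": [0.02, 0, 0], "grip": 0.0}, {"delta_rot": [0, 0, 0], "linear": [0.02, 0, 0], "grip": 0.0}, {"delta_rot": [0, 0, 0], "linear": [0.02, 0, 0], "grip": 0.0}, {"delta_rot": [0, 0, 0], "linear": [0.02, 0, 0], "grip": 0.0}, {"delta_rot": [0, 0, 0], "linear": [0, 0, 0], "grip": 0.0}])

```text
t: 11.75
tool_pos: [0.6728, 0.2192, 0.3402]
tool_rot: [3.114, -0.413, -0.001]
contact_force: [-0.7, 0.5, 0.4]
opening: 0.0002
grip_force: 0.0
```

jog_arm(steps=[{"delta_rot": [0, 0, 0], "linear": [0, 0, 0.02], "grip": 0.0}, {"delta_rot": [0, 0, 0], "linear": [0, 0, 0.02], "grip": 0.0}, {"delta_rot": [0, 0, 0], "linear": [0, 0, 0.02], "grip": 0.0}, {"delta_rot": [0, 0, 0], "linear": [0, 0, 0.02], "grip": 0.0}, {"delta_rot": [0, 0, 0], "linear": [0, 0, 0.02], "grip": 0.0}, {"delta_rot": [0, 0, 0], "linear": [0, 0, 0.02], "grip": 0.0}, {"delta_rot": [0, 0, 0], "linear": [0, 0, 0], "grip": 0.0}])

```text
t: 12.45
tool_pos: [0.6689, 0.2202, 0.2172]
tool_rot: [3.113, -0.409, -0.011]
contact_force: [-0.5, -0.6, -0.9]
opening: -0.0001
grip_force: 0.0
```

```bash
python3 st.py .5496 .2532 .223
python3 - <<'E'
from h import *
im,h,W=cloud("side"); cv2.imwrite("pics/side4.png",im[:,:,::-1])
E
```

```text
t 12.45 pos [0.6689 0.2202 0.2172] q [0.2124 0.2479 1.4205 0.0002 1.4804 2.0445] F [-0.5292 -0.6141 -0.8921] open -5.157652155016589e-05 0.0
tool axes x,y,z: [ 0.966  -0.2584 -0.0065] [-0.2584 -0.966   0.0031] [-0.0071 -0.0013 -1.    ] yaw_y -104.9734030959943
tool shift to target [-0.1238 -0.001  -0.005 ]
```

View pics/side4.png

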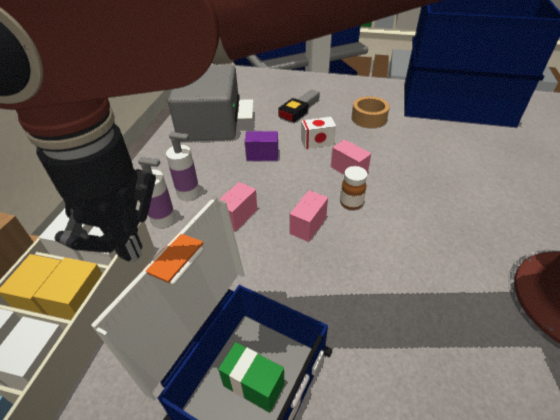

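The fingers are behind the lid at (130,245), and the carton is lying in the case. Now I'll pull the lid forward.

jog_arm(steps=[{"delta_rot": [0, 0, 0], "linear": [-0.01, 0, 0], "grip": 0.0}, {"delta_rot": [0, 0, 0], "linear": [-0.01, 0, 0], "grip": 0.0}, {"delta_rot": [0, 0, 0], "linear": [-0.01, 0, 0], "grip": 0.0}, {"delta_rot": [0, 0, 0], "linear": [-0.01, 0, 0], "grip": 0.0}, {"delta_rot": [0, 0, 0], "linear": [-0.01, 0, 0], "grip": 0.0}, {"delta_rot": [0, 0, 0], "linear": [-0.01, 0, 0], "grip": 0.0}, {"delta_rot": [0, 0, 0], "linear": [-0.01, 0, 0], "grip": 0.0}])

```text
t: 13.2
tool_pos: [0.6033, 0.2386, 0.2216]
tool_rot: [-3.115, 0.41, -0.001]
contact_force: [0.9, -0.2, 0.6]
opening: -0.0001
grip_force: 0.3
```

jog_arm(steps=[{"delta_rot": [0, 0, 0], "linear": [-0.01, 0, 0], "grip": 0.0}, {"delta_rot": [0, 0, 0], "linear": [-0.01, 0, 0], "grip": 0.0}, {"delta_rot": [0, 0, 0], "linear": [-0.01, 0, 0], "grip": 0.0}, {"delta_rot": [0, 0, 0], "linear": [-0.01, 0, 0], "grip": 0.0}, {"delta_rot": [0, 0, 0], "linear": [-0.01, 0, 0], "grip": 0.0}, {"delta_rot": [0, 0, 0], "linear": [-0.01, 0, 0], "grip": 0.0}, {"delta_rot": [0, 0, 0], "linear": [-0.01, 0, 0], "grip": 0.0}, {"delta_rot": [0, 0, 0], "linear": [0, 0, 0], "grip": 0.0}, {"delta_rot": [0, 0, 0], "linear": [0, 0, 0], "grip": 0.0}])

```text
t: 14.1
tool_pos: [0.5363, 0.2566, 0.2214]
tool_rot: [-3.115, 0.41, -0.001]
contact_force: [0.5, 0.1, 1.0]
opening: 0.0002
grip_force: 0.0
```

```bash
cat > lid.py <<'E'
from h import *
f=2
c,s=np.cos(np.radians(-15.1)),np.sin(np.radians(-15.1));A=np.array([[c,s],[-s,c]])
for n in("side","top"):
    im,h,W=cloud(n);cv2.imwrite(f"pics/{n}_last.png",im[:,:,::-1])
    q=np.concatenate([(W[...,:2]-[.5206,.261])@A.T,W[...,2:]],-1)
    m=mask(h,(5,180,100),(16,255,255))&(abs(q[...,0])<.25)&(abs(q[...,1])<.12)&(q[...,2]>.08)
    p=q[m]
    if len(p)>20:
        x,z=np.median(p[:,0]),np.median(p[:,2]); print(n,"orange case-frame",p.mean(0),len(p),"world",W[m].mean(0),"angle~",np.arctan2(z-.098,.078-x)-.04)
    m=(h[...,1]<60)&(abs(q[...,1])<.1)&(q[...,0]<.06)&(q[...,0]>-.08)&(q[...,2]>.09)&(q[...,2]<.3)&(h[...,2]>110)
    p=q[m]
    if len(p)>50: k=np.polyfit(p[:,0],p[:,2],1); print(n,"plate slope angle",np.arctan(-k[0]),"z at x=-.075",np.polyval(k,-.075),len(p))
E
python3 lid.py; python3 st.py
```

```text
side orange case-frame [-0.03464116  0.00186568  0.22099369] 1642 world [0.48764093 0.27182544 0.22099369] angle~ 0.7845299800734917
side plate slope angle 0.8961235993277525 z at x=-.075 0.29744152789570943 5321
top orange case-frame [-0.03147305 -0.01692719  0.21907277] 241 world [0.48580402 0.25285613 0.21907277] angle~ 0.7865315194968452
top plate slope angle 0.8211421022510083 z at x=-.075 0.27607404978633926 895
t 14.2 pos [0.5367 0.2564 0.2214] q [ 0.3206 -0.0123  1.6955 -0.0001  1.4582  2.1534] F [-0.2568  0.093  -0.8257] open -0.00017483963624615964 0.0
tool axes x,y,z: [ 0.9659 -0.259   0.0003] [-0.259  -0.9659 -0.    ] [ 0.0002 -0.0001 -1.    ] yaw_y -105.01070725375855
```

View pics/side_last.png

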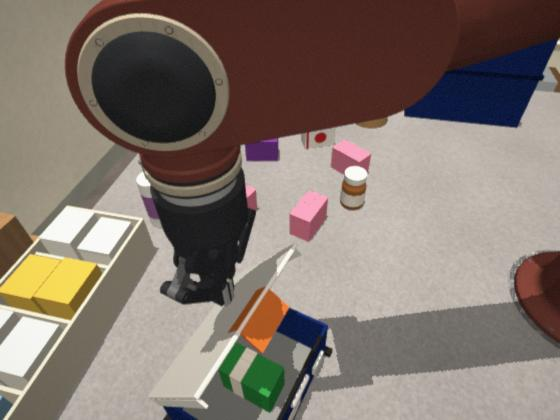

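The lid is leaning well forward at about 0.9 rad, ahead of the fingers. I'll let it fall.

jog_arm(steps=[{"delta_rot": [0, 0, 0], "linear": [0, 0, -0.01], "grip": 0.0}, {"delta_rot": [0, 0, 0], "linear": [0, 0, -0.01], "grip": 0.0}, {"delta_rot": [0, 0, 0], "linear": [0, 0, 0], "grip": 0.0}, {"delta_rot": [0, 0, 0], "linear": [0, 0, 0], "grip": 0.0}, {"delta_rot": [0, 0, 0], "linear": [0, 0, 0], "grip": 0.0}, {"delta_rot": [0, 0, 0], "linear": [0, 0, 0], "grip": 0.0}, {"delta_rot": [0, 0, 0], "linear": [0, 0, 0], "grip": 0.0}, {"delta_rot": [0, 0, 0], "linear": [0, 0, 0], "grip": 0.0}])

```text
t: 15.0
tool_pos: [0.5363, 0.2564, 0.241]
tool_rot: [3.114, -0.41, -0.001]
contact_force: [0.3, -0.4, 0.8]
opening: 0.0001
grip_force: 0.0
```

```bash
python3 lid.py; python3 st.py
```

```text
side orange case-frame [-0.08073671  0.00165545  0.1156162 ] 988 world [0.44308217 0.28363057 0.1156162 ] angle~ 0.09454824088513902
side plate slope angle 0.09652132365293639 z at x=-.075 0.11931017128176961 13954
top orange case-frame [-0.07490654 -0.00451982  0.12045003] 250 world [0.44710236 0.27614973 0.12045003] angle~ 0.10550071357438509
top plate slope angle 0.09851320507154762 z at x=-.075 0.12026476109075934 4843
t 15.1 pos [0.5364 0.2565 0.2411] q [ 0.3209 -0.0246  1.6745  0.      1.4919  2.1534] F [ 0.1185 -0.7435 -0.2988] open 0.00016115683370829378 0.0
tool axes x,y,z: [ 0.9659 -0.2588 -0.0002] [-0.2588 -0.9659  0.0001] [-0.0002 -0.0001 -1.    ] yaw_y -104.99845279158819
```

jog_arm(steps=[{"delta_rot": [0, 0, 0], "linear": [-0.018, 0, 0], "grip": 0.0}, {"delta_rot": [0, 0, 0], "linear": [-0.018, 0, 0], "grip": 0.0}, {"delta_rot": [0, 0, 0], "linear": [-0.018, 0, 0], "grip": 0.0}, {"delta_rot": [0, 0, 0], "linear": [-0.018, 0, 0], "grip": 0.0}, {"delta_rot": [0, 0, 0], "linear": [-0.019, 0, 0.02], "grip": 0.0}, {"delta_rot": [0, 0, 0], "linear": [0, 0, 0.025], "grip": 0.0}, {"delta_rot": [0, 0, 0], "linear": [0, 0, 0.025], "grip": 0.0}, {"delta_rot": [0, 0, 0], "linear": [0, 0, 0.02], "grip": 0.0}, {"delta_rot": [0, 0, 0], "linear": [0, 0, 0.015], "grip": 0.0}, {"delta_rot": [0, 0, 0], "linear": [0, 0, 0.005], "grip": 0.0}])

```text
t: 16.1
tool_pos: [0.4476, 0.2796, 0.1293]
tool_rot: [3.113, -0.41, -0.004]
contact_force: [-0.1, 0.4, 0.1]
opening: 0.0001
grip_force: 0.0
```

jog_arm(steps=[{"delta_rot": [0, 0, 0], "linear": [0, 0, 0], "grip": 0.0}, {"delta_rot": [0, 0, 0], "linear": [0, 0, 0], "grip": 0.0}])

```text
t: 16.3
tool_pos: [0.4493, 0.2803, 0.1325]
tool_rot: [-3.114, 0.41, -0.002]
contact_force: [0.1, -0.6, 0.5]
opening: -0.0002
grip_force: 0.0
```

jog_arm(steps=[{"delta_rot": [0, 0, 0], "linear": [0, 0, 0.005], "grip": 0.0}, {"delta_rot": [0, 0, 0], "linear": [0, 0, 0.005], "grip": 0.0}, {"delta_rot": [0, 0, 0], "linear": [0, 0, 0.002], "grip": 0.0}, {"delta_rot": [0, 0, 0], "linear": [0, 0, 0.002], "grip": 0.0}, {"delta_rot": [0, 0, 0], "linear": [0, 0, 0], "grip": 0.0}])

```text
t: 16.8
tool_pos: [0.4485, 0.2801, 0.1184]
tool_rot: [3.115, -0.41, -0.001]
contact_force: [-3.2, -1.0, 5.7]
opening: 0.0001
grip_force: 2.8
```

jog_arm(steps=[{"delta_rot": [0, 0, 0], "linear": [0, 0, 0.002], "grip": 0.0}, {"delta_rot": [0, 0, 0], "linear": [0, 0, 0.002], "grip": 0.0}, {"delta_rot": [0, 0, 0], "linear": [0, 0, 0], "grip": 0.0}])

```text
t: 17.1
tool_pos: [0.4483, 0.2803, 0.1153]
tool_rot: [-3.115, 0.41, 0.002]
contact_force: [-5.5, -1.8, 11.3]
opening: -0.0002
grip_force: 5.2
```

jog_arm(steps=[{"delta_rot": [0, 0, 0], "linear": [0, 0, 0.002], "grip": 0.0}, {"delta_rot": [0, 0, 0], "linear": [0, 0, 0], "grip": 0.0}])

```text
t: 17.3
tool_pos: [0.4486, 0.2804, 0.1131]
tool_rot: [-3.114, 0.41, 0.001]
contact_force: [-4.7, -0.3, 9.2]
opening: 0.0002
grip_force: 4.4
```

Force has peaked and is falling; continuing in small steps.

jog_arm(steps=[{"delta_rot": [0, 0, 0], "linear": [0, 0, 0.002], "grip": 0.0}, {"delta_rot": [0, 0, 0], "linear": [0, 0, 0], "grip": 0.0}])

```text
t: 17.5
tool_pos: [0.4486, 0.2805, 0.1103]
tool_rot: [-3.114, 0.41, -0.0]
contact_force: [-1.7, 0.3, 3.9]
opening: 0.0001
grip_force: 2.0
```

jog_arm(steps=[{"delta_rot": [0, 0, 0], "linear": [0, 0, 0.002], "grip": 0.0}, {"delta_rot": [0, 0, 0], "linear": [0, 0, 0], "grip": 0.0}])

```text
t: 17.7
tool_pos: [0.4483, 0.2798, 0.1066]
tool_rot: [3.114, -0.41, -0.0]
contact_force: [0.2, -0.4, 0.4]
opening: -0.0
grip_force: 0.0
```

```bash
python3 lid.py; python3 st.py
```

```text
side orange case-frame [-0.08569778  0.0049504   0.10191538] 360 world [0.43915074 0.28810413 0.10191538] angle~ 0.004368568734986394
side plate slope angle 0.09235932581017282 z at x=-.075 0.11379082611906632 9262
top plate slope angle 0.006228495499198485 z at x=-.075 0.10599326009018627 5696
t 17.8 pos [0.4483 0.2798 0.1066] q [ 0.4172 -0.066   1.9471 -0.0002  1.2613  2.2499] F [-1.0704 -0.8693 -0.1985] open 5.052303126377197e-05 0.0
tool axes x,y,z: [ 0.9659 -0.2589 -0.0004] [-0.2589 -0.9659  0.0007] [-0.0006 -0.0005 -1.    ] yaw_y -105.00290819338747
```

Force dropped to zero and the lid angle is about 0.005, so it has snapped shut. Now I'll retreat.

jog_arm(steps=[{"delta_rot": [0, 0, 0], "linear": [0, 0, -0.01], "grip": 0.0}, {"delta_rot": [0, 0, 0], "linear": [0, 0, -0.02], "grip": 0.0}, {"delta_rot": [0, 0, 0], "linear": [0, 0, -0.03], "grip": 0.0}, {"delta_rot": [0, 0, 0], "linear": [0, 0, -0.03], "grip": 0.0}, {"delta_rot": [0, 0, 0], "linear": [0, 0, -0.03], "grip": 0.0}, {"delta_rot": [0, 0, 0], "linear": [0, 0, -0.02], "grip": 0.0}, {"delta_rot": [0, 0, 0], "linear": [0, 0, 0], "grip": 0.0}, {"delta_rot": [0, 0, 0], "linear": [0, 0, 0], "grip": 0.0}])

```text
t: 18.6
tool_pos: [0.4486, 0.28, 0.2474]
tool_rot: [-3.114, 0.41, -0.001]
contact_force: [-0.2, 0.0, -1.5]
opening: -0.0
grip_force: 0.0
```

```bash
python3 lid.py; python3 st.py
```

```text
side orange case-frame [-0.0800678   0.00144388  0.10392615] 831 world [0.44367287 0.28325205 0.10392615] angle~ 0.007081640543423223
side plate slope angle 0.006711481541042661 z at x=-.075 0.10521094909160787 12051
top orange case-frame [-0.07564914  0.00229981  0.10633912] 196 world [0.44816193 0.28292735 0.10633912] angle~ 0.014869481832361753
top plate slope angle 0.005789398822309449 z at x=-.075 0.10593355890796319 6569
t 18.7 pos [0.4477 0.2796 0.2454] q [ 0.4172 -0.1878  1.8184 -0.0001  1.5139  2.2499] F [-0.0538  0.3689 -0.504 ] open 0.00021773339299298213 0.0
tool axes x,y,z: [ 0.9659 -0.2589 -0.0023] [-0.2588 -0.9659  0.0019] [-0.0027 -0.0013 -1.    ] yaw_y -105.00185538223066
```

View pics/side_last.png

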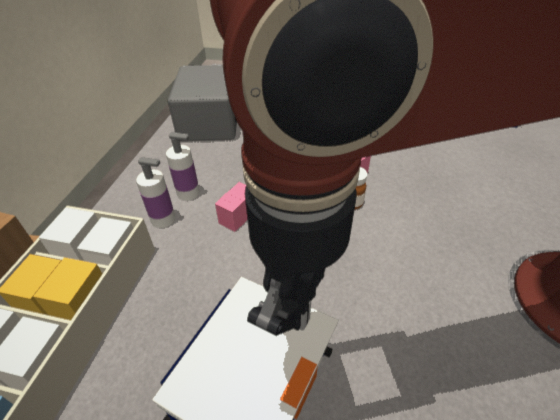

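The lid is level and shut, with the orange edge at (300,382), and the gripper is clear above it.

```bash
python3 -c "
from station import ctrl
print(ctrl.finish_job())"
```

```text
the job is handed in; nothing more can be done
None
```

The green carton is in the blue case and the lid is snapped shut at about 0.006 rad. The red-disc carton was never touched, and I handed the job in at about 19 s; it returned no verdict.

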